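# Fetch the sanding block from the back of the tray

## Task

The cork sanding block lies at the back of the plywood tray behind a tape measure, a wire spool and a jar. First move those three out of the way, standing them upright anywhere on the bamboo board; only then fetch the sanding block and lay it flat in the middle of the plank's top, lengthwise along the plank; once it lies there, put the tape measure, spool and jar back upright in the tray, each on exactly the spot where it stood at the start and the tape measure square to the tray as before. Leave the glue bottle and the dust brush alone.

Things in the scene. Friction and masses are not known exactly. Their poses are not given: they have to be found in the camera images.
- tray: Fixed plywood tray, 190 x 320 mm (x, y). Origin: centre of its underside, on the bench; x to its back, y along its length. Floor at 16 mm; 10 mm walls rise 24 mm above the floor, the front lip 8 mm. The block lies along y at x = +23 mm, 31 mm of room behind it; the other three stand in a row at x = -39, y = -90, 0, +90 mm in any order, 5 to 12 mm before the block.
- sanding_block: Brown cork sanding block wrapped in paper, 62 x 111 x 31 mm (x, y, z), 0.12 kg. Origin: centre of its underside; y along its length. Too long to be gripped lengthwise: grip it across the 62 mm.
- tape_measure: Grey tape measure standing on its edge: 31 mm thick (its x), 63 mm long (its y; from -24 to +32 mm, the rest is the end hook), 52 mm high, 0.18 kg. Origin: on its underside below the body, z up. Grip it across the 31 mm. At the start its thickness lies along the tray's length, and its +y end points to the front of the tray.
- wire_spool: Spool of wire with blue flanges, standing upright, 52 mm diameter, 38 mm high, 0.22 kg. Origin: centre of its underside, z up; grip it across the flanges.
- jar: Small clear jar with black screw cap (fixed on), upright, 40 mm diameter at the cap, 36 mm at the body, 54 mm high, 0.06 kg. Origin: centre of its underside, z up.
- bamboo_board: Fixed bamboo board lying flat on the bench to the left or right of the tray, 184 x 245 x 14 mm (x, y, z). Origin: centre of its underside; top 14 mm above it; y along its length; a hand slot near its -y end.
- plank: Fixed sawn pine plank piece lying flat on the bench on the other side of the tray, 201 x 263 x 49 mm (x, y, z). Origin: centre of its underside; its top face is 48 mm above it; y along its length.
- glue_bottle: Bystander: white glue bottle with orange nozzle, 57 mm diameter, 173 mm high, standing behind the tray, to the left. Origin: centre of its underside. Leave alone.
- dust_brush: Bystander: flat dust brush with wooden handle lying behind the board or plank on the right, 56 x 191 x 19 mm. Origin: centre of its underside. Leave alone.
Not all that is in view belongs to the job. There is more than one size of the sanding_block; the job needs the largest.

How it is judged (in metres and radians):
On the way, in this order (a step that is already met when the one before it is completed fails the run):
1. the tape measure, the spool and the jar all stand on the bamboo board, released, and the sanding block still lies in the tray where it was (x of tape_measure in the frame of bamboo_board between -0.09 and 0.09 m and y of tape_measure in the frame of bamboo_board between -0.12 and 0.12 m and z of tape_measure in the frame of bamboo_board between 0.009 and 0.02 m and angle between each of tape_measure, wire_spool, jar's own z axis and vertical below 0.15 rad and x of wire_spool in the frame of bamboo_board between -0.09 and 0.09 m and y of wire_spool in the frame of bamboo_board between -0.12 and 0.12 m and z of wire_spool in the frame of bamboo_board between 0.009 and 0.02 m and x of jar in the frame of bamboo_board between -0.09 and 0.09 m and y of jar in the frame of bamboo_board between -0.12 and 0.12 m and z of jar in the frame of bamboo_board between 0.009 and 0.02 m and contact force between each of tape_measure, wire_spool, jar and the fingers below 0.1 N and distance of sanding_block from where it was at the start of the episode below 0.03 m), for 0.2 s.
2. the sanding block lies released in the middle of the plank, along it, while the other three still stand on the bamboo board (horizontal distance between sanding_block and plank below 0.015 m and z of sanding_block in the frame of plank between 0.043 and 0.056 m and angle between the y axis of sanding_block and the y axis of plank, either way round below 0.2 rad and angle between sanding_block's own z axis and vertical below 0.1 rad and contact force between sanding_block and the fingers below 0.1 N and x of tape_measure in the frame of bamboo_board between -0.09 and 0.09 m and y of tape_measure in the frame of bamboo_board between -0.12 and 0.12 m and z of tape_measure in the frame of bamboo_board between 0.009 and 0.02 m and angle between each of tape_measure, wire_spool, jar's own z axis and vertical below 0.15 rad and x of wire_spool in the frame of bamboo_board between -0.09 and 0.09 m and y of wire_spool in the frame of bamboo_board between -0.12 and 0.12 m and z of wire_spool in the frame of bamboo_board between 0.009 and 0.02 m and x of jar in the frame of bamboo_board between -0.09 and 0.09 m and y of jar in the frame of bamboo_board between -0.12 and 0.12 m and z of jar in the frame of bamboo_board between 0.009 and 0.02 m), for 0.2 s.
At the end, for the whole second after the job is handed in: Sanding block flat on the plank, within 15 mm of its middle and 0.2 rad of its length; tape measure, spool and jar upright in the tray, each within 15 mm of where it stood at the start, tape measure within 0.2 rad of square to the tray; all at rest (horizontal distance between sanding_block and plank below 0.015 m and z of sanding_block in the frame of plank between 0.043 and 0.056 m and angle between the y axis of sanding_block and the y axis of plank, either way round below 0.2 rad and angle between sanding_block's own z axis and vertical below 0.1 rad and linear speed of each of sanding_block, tape_measure, wire_spool, jar below 0.02 m/s and angular speed of each of sanding_block, tape_measure, wire_spool, jar below 0.2 rad/s and distance of each of tape_measure, wire_spool, jar from where it was at the start of the episode below 0.015 m and angle between each of tape_measure, wire_spool, jar's own z axis and vertical below 0.15 rad and angle between the x axis of tape_measure and the y axis of tray, either way round below 0.2 rad); the robot touches nothing.
It fails at once if the glue bottle is moved by more than 30 mm or tipped (distance of glue_bottle from where it was at the start of the episode above 0.03 m or angle between glue_bottle's own z axis and vertical above 0.3 rad).
It fails at once if the dust brush is moved by more than 30 mm or tipped (distance of dust_brush from where it was at the start of the episode above 0.03 m or angle between dust_brush's own z axis and vertical above 0.3 rad).
It also fails if it takes over 134 s, if anything falls off the work surface, if the arm or the gripper's body presses on something with over 40 N, if the wrist force passes 120 N, or if a joint passes its speed limit or range.

## Robot

A 6-joint arm with a two-finger parallel gripper is mounted at the origin on a cart in front of the work surface, level with it; the furniture and walls round the work are solid. World frame = base frame: x ahead of the robot, y to its left, z up, the work surface at z = 0. Lengths are in m, angles in degrees, forces in N, time in s.
With the tool pointing down it reaches from about 0.4 to 0.825 m from the base axis. Payload 7 kg.
Tool frame: the origin (TCP) lies midway between the tips of the shut fingers; the grasp point (between the pads) lies 19 mm behind it (hold_point_z is the distance from the TCP to the grasp point, in m); z points along the fingers, y is the line along which they close (so a half turn about z gives the same grasp; the last joint's range is limited). The gripper opens to 88 mm and grips with 3 to 60 N. Pads are 19 mm wide; open, the fingers measure 130 mm over their backs; the gripper's body (78 mm by 193 mm) begins 47 mm behind the grasp point.
Start: joints at [84.46, 20.546, 0.682, 0, -70.136, -16.507], TCP at [0.253, 0.626, 0.227] pointing down, gripper open.
Joint ranges: [-176.03, 176.03], [-82.01, 121.73], [-58.28, 71.71], [-173.87, 95.51], [-174.79, -0.11], [-173.66, 173.66]. Speed limits (degrees/s): [136.94, 136.94, 172.46, 180, 180, 180].

## Interface

Orientations are given as [roll, pitch, yaw] about the fixed x, y, z axes, in that order (R = Rz(yaw) Ry(pitch) Rx(roll)).
In Python, from plant import get_state, capture, close_job, hold_point_z gives the robot as it stands.
- The arm moves only by the shell command python3 -m inch 'ROWS' [FORCE]. ROWS is text: rows parted by semicolons, each of 5 numbers parted by spaces: the shift along the tool's x, y, z normalised to -1 to 1, where 1 is 0.15 m, then the turn about the tool's z normalised to -1 to 1, where 1 is 360 degrees, then the opening, from 0 (shut) to 1 (fully open). In form: tx ty tz spin grip; .... A call has exactly 8 rows; each row shifts and turns the commanded pose from where the row before left it, along the tool's axes as they then stand; what a row does not reach is not made up. A row lasts 1/8 s, in which the tool goes at most 62.5 mm and 10.7 degrees, less where a joint would pass 70% of its speed; a pose out of reach is approached as far as the arm can. A call with a number of a shift or a turn outside -1 to 1 is refused whole. A call with a gripper value outside its range is refused whole. The fingers move at their own pace and stop on an object; FORCE is the grip in N (left out, the last holds). Time passes only in rows, so rows that do not move let the fingers close, or fill a call up. It gives the time, the measured TCP pose, the force, the opening and the grip force at its end, in the units of the state.
- get_state(): the state, without advancing time (a new reading comes with each control period).
- capture(name): name is "scene" or "side" or "wrist"; returns a dict with "color" (400x640x3 uint8, blue, green, red), "mtx" (3x3 intrinsics, pixels), "R" (3x3) and "t" (3): a world point X has camera coordinates R X + t. Camera axes: x right, y down, z forward; pixel columns grow to the right and rows downward; lengths in m; the calibration is good to about 2 mm. The wrist camera is an equidistant fisheye: a pixel r from the principal point sees the ray r / f radians off the axis. A picture is of the moment at which its call begins. There is no depth.
- close_job(): hands the job in; it is judged then, once.
The state is a dict: "time_s": time; "joints": joint angles; "qd": joint speeds; "joint_torque": joint torques, N m; "tcp_pos": TCP position; "eef_rot": TCP orientation; "contact_force": force on the tool from outside, world axes, zero at the start; "moment": the same for the moment, N m; "gripper_width": finger opening in m; "gripper_force": force on a finger pad.
Only numpy, scipy, OpenCV 4.12 (cv2) and the standard library are available. Lean on these libraries where they do the work, as an engineer would, in place of code of your own. Each camera call takes 0.05 s, during which the arm holds its last target. There are 200 camera calls.

## Working session

There is one attempt and no reset: what is moved stays moved. The work goes in short steps, Python scripts to look and compute and a shell command to move; the robot and the scene stay as the last step left them, time stands still between calls to the robot, and variables do not carry over. Pictures are saved under pics/ and viewed, at most 15 in all, crops included, and the job is handed in when it is done.

```bash
mkdir -p pics; ls
cat > h.py <<'E'
import numpy as np, cv2
from plant import get_state, capture, close_job, hold_point_z
def snap(n,f,scale=1):
    c=capture(n); cv2.imwrite('pics/'+f,c['color']); np.savez('pics/'+f+'.npz',**c); return c
def px2w(c,u,v,z):
    d=c['R'].T@np.linalg.inv(c['mtx'])@np.array([u,v,1.]); o=-c['R'].T@c['t']
    return o+d*(z-o[2])/d[2]
def w2px(c,X):
    p=c['R']@np.array(X,float)+c['t']; q=c['mtx']@p; return q[:2]/q[2]
E
python3 - <<'E'
from h import *
s=get_state(); print(s, hold_point_z)
for n in ['scene','side']:
    c=snap(n,n+'0.png'); print(n,-c['R'].T@c['t'],c['mtx'].tolist(),c['R'].tolist())
E
```

```text
pics
{'time_s': 0.0, 'joints': array([ 8.44603044e+01,  2.05903644e+01,  6.33781039e-01, -2.02457876e-02,
       -7.01355754e+01, -1.65071886e+01]), 'qd': array([ 0.00153259,  0.03812954,  0.04468488, -0.02340538,  0.0127888 ,
       -0.0345009 ]), 'joint_torque': array([ 9.25763197e-04, -5.82718277e+01,  2.93066847e+01,  6.99723423e+00,
        7.01499768e-03, -1.58854350e-04]), 'tcp_pos': array([0.25320891, 0.62517982, 0.22563443]), 'eef_rot': array([ 1.79906231e+02, -7.94019073e-03, -2.20537724e+01]), 'contact_force': array([ 0.11847259, -0.07650576, -0.01759894]), 'moment': array([-0.04151317, -0.02067398,  0.03186677]), 'gripper_force': 0.0, 'gripper_width': 0.08788388912015281} 0.0188
scene [ 0.07327212 -0.74293907  0.54960627] [[364.46560893012895, 0.0, 315.3910578105442], [0.0, 364.46560893012895, 202.38362998623353], [0.0, 0.0, 1.0]] [[0.8479542265670832, -0.5299690836374641, -0.010315039286720205], [-0.27409759544054296, -0.4217358397425473, -0.8642970494282397], [0.45370049352048586, 0.7357116635374997, -0.5028759392873678]]
side [ 0.14847508 -0.71135797  0.76617355] [[401.7087123835417, 0.0, 320.4926299000651], [0.0, 401.7087123835417, 203.91356326248518], [0.0, 0.0, 1.0]] [[0.8795821894886596, -0.47536807648255697, -0.01898325039631477], [-0.3247582677419935, -0.5707903660502595, -0.7541421786092001], [0.3476596603972841, 0.6694949961616476, -0.6564367529678395]]
```

View pics/scene0.png

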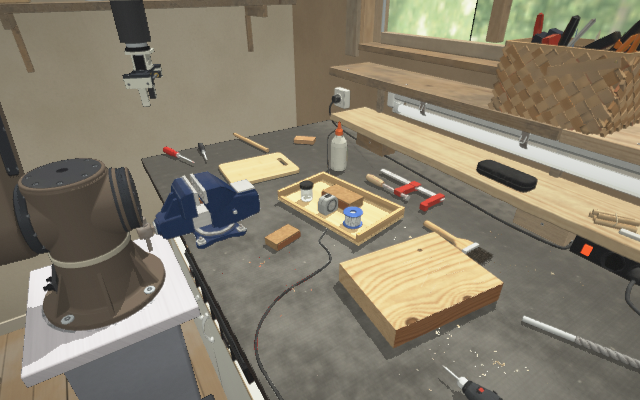

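View pics/side0.png

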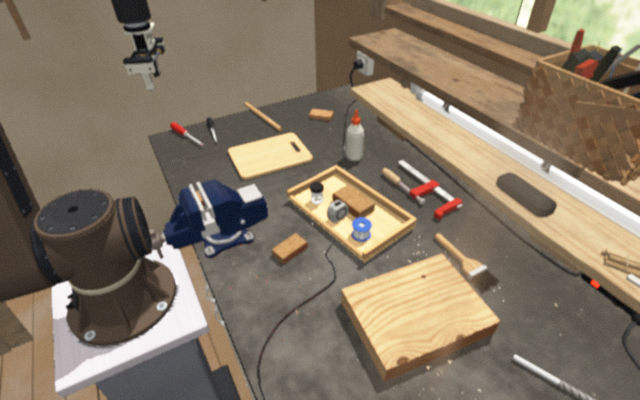

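The tray is in the middle (side px ~350,210) holding jar (left), tape (middle) and spool (right), with the block behind them. The board is at left (270,155) and the plank at right (420,310). Smaller decoy blocks lie outside the tray, and a vise stands near it at (215,215).

Run:
```python
import cv2,numpy as np
a=cv2.imread('pics/side0.png'); b=cv2.imread('pics/scene0.png')
def crop(im,x0,y0,w,h,s,f):
    k=cv2.resize(im[y0:y0+h,x0:x0+w],None,fx=s,fy=s,interpolation=cv2.INTER_CUBIC)
    for i in range(0,w,10):
        cv2.line(k,(i*s,0),(i*s,6),(0,0,255),1); cv2.putText(k,str(x0+i),(i*s,16),0,.35,(0,0,255),1)
    for i in range(0,h,10): cv2.line(k,(0,i*s),(6,i*s),(0,0,255),1); cv2.putText(k,str(y0+i),(8,i*s+4),0,.35,(0,0,255),1)
    cv2.imwrite('pics/'+f,k)
crop(a,282,160,136,100,5,'c1.png')
L=cv2.resize(a[125:185,222:318],None,fx=4,fy=4,interpolation=2)
P=cv2.resize(a[250:380,335:505],None,fx=4,fy=4,interpolation=2)
k=np.zeros((590,800,3),np.uint8)
crop(a,222,125,96,60,8,'c2.png'); crop(a,335,250,170,130,4,'c3.png')
c=cv2.imread('pics/c2.png')
```

```text
(no output)
```

View pics/c1.png

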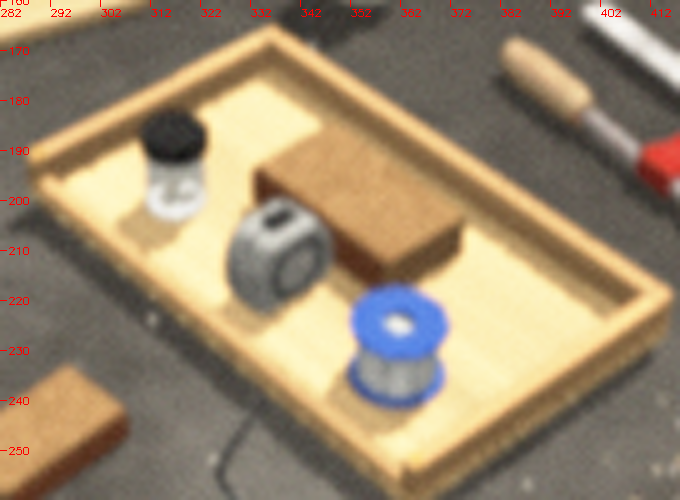

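View pics/c3.png

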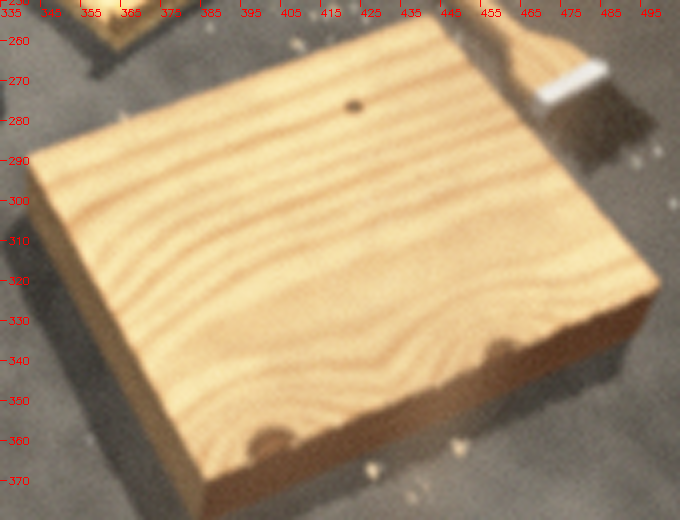

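View pics/c2.png

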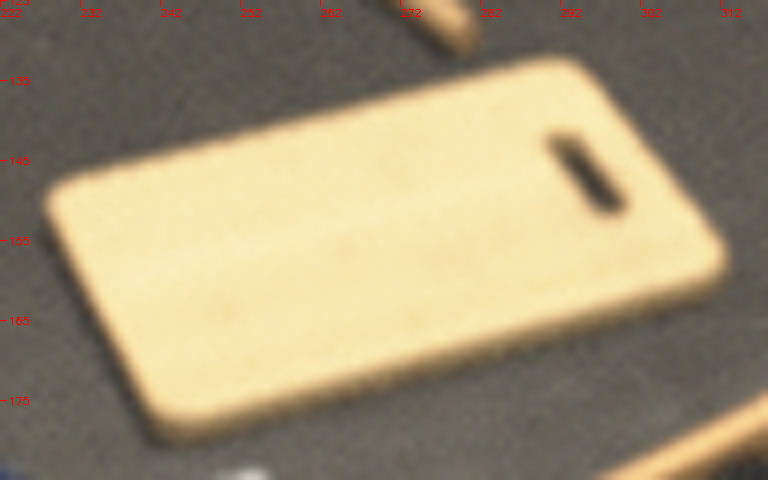

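The crop shows: jar cap centre (316.6,187), spool top (362,224.6), the block's top corners, and the tray, plank and board corners. Fitting rectangles to these.

Run:
```python
from h import *
from scipy.optimize import least_squares
c=dict(np.load('pics/side0.png.npz'))
def fit(name,loc,px,g):
    def r(p):
        cs,sn=np.cos(p[2]),np.sin(p[2])
        return np.concatenate([w2px(c,[p[0]+cs*l[0]-sn*l[1],p[1]+sn*l[0]+cs*l[1],l[2]])-q for l,q in zip(loc,px)])
    s=least_squares(r,g); print(name,s.x[:2].round(4),np.degrees(s.x[2]).round(2),'res px',np.round(s.fun,1).tolist())
    return s.x
f=lambda q,z:[px2w(c,*p,z)[:2].round(3).tolist() for p in q]
pl=[(342,288.8),(443.7,253.7),(500,320.7),(386.7,370.5)]; print('plank',f(pl,.048))
bd=[(227,148.7),(295,131),(314,160),(242,180)]; print('board',f(bd,.014))
bl=[(333,194.6),(348.6,184.4),(374.6,203.4),(359,212.4)]; print('block',f(bl,.047))
print('jar',f([(316.6,187)],.070),'spool',f([(362,224.6)],.054))
t=fit('tray',[(.095,.16,.04),(.095,-.16,.04),(-.095,-.16,.024),(-.095,.16,.024),(-.039,.09,.07),(-.039,-.09,.054)],
 [(336.4,165.4),(416.4,218.6),(363,252.4),(288.4,196),(316.6,187),(362,224.6)],[.5,0,0])
fit('blk',[(-.031,.0555,.047),(.031,.0555,.047),(.031,-.0555,.047),(-.031,-.0555,.047)],bl,[.5,0,0])
fit('board',[(-.092,.1225,.014),(.092,.1225,.014),(.092,-.1225,.014),(-.092,-.1225,.014)],[bd[0],bd[1],bd[2],bd[3]],[.5,.3,0])
fit('board90',[(-.092,.1225,.014),(.092,.1225,.014),(.092,-.1225,.014),(-.092,-.1225,.014)],[bd[3],bd[0],bd[1],bd[2]],[.5,.3,1])
for k in (0,1):
  q=pl[k:]+pl[:k]
  fit('plank',[(-.1,.1315,.048),(.1,.1315,.048),(.1,-.1315,.048),(-.1,-.1315,.048)],q,[.5,-.3,-1.5*k])
T=lambda x,y:t[:2]+np.array([[np.cos(t[2]),-np.sin(t[2])],[np.sin(t[2]),np.cos(t[2])]])@[x,y]
for n,p in dict(jar=(-.039,.09),tape=(-.039,0),spool=(-.039,-.09),block=(.023,0)).items(): print(n,T(*p).round(4))
print(f([(218,243),(265,205),(243,180)],.05),'bottle',f([(355,158)],0), 'nozz',f([(357,118)],.17))
```

```text
plank [[0.435, -0.251], [0.697, -0.281], [0.673, -0.475], [0.413, -0.45]]
board [[0.406, 0.466], [0.658, 0.454], [0.632, 0.258], [0.39, 0.274]]
block [[0.579, 0.04], [0.641, 0.057], [0.658, -0.049], [0.602, -0.059]]
jar [[0.542, 0.067]] spool [[0.579, -0.108]]
tray [ 0.6021 -0.0065] 11.2 res px [-0.1, -0.9, 0.2, -0.7, 1.3, 5.1, -1.4, -2.0, 0.2, -1.9, -0.5, -1.5]
blk [ 0.62   -0.0021] 10.77 res px [-1.1, -1.4, -0.3, -0.1, 1.2, 0.1, 0.1, 1.1]
board [0.5188 0.3648] -8.25 res px [7.8, -7.6, -9.7, -0.1, -7.0, 8.0, 8.2, 1.0]
board90 [0.5207 0.362 ] 85.39 res px [-0.3, -1.2, 0.3, 0.4, -0.6, 1.8, 0.6, -0.6]
plank [ 0.5542 -0.3537] -10.16 res px [6.5, -21.3, -17.8, -7.3, -6.1, 19.9, 14.0, 2.4]
plank [ 0.5546 -0.3637] -96.18 res px [-1.0, -0.5, 1.3, 0.7, -0.1, -0.3, -0.5, -0.2]
jar [0.5463 0.0742]
tape [ 0.5638 -0.014 ]
spool [ 0.5813 -0.1023]
block [ 0.6246 -0.002 ]
[[0.239, 0.015], [0.394, 0.09], [0.381, 0.225]] bottle [[0.765, 0.218]] nozz [[0.745, 0.187]]
```

```bash
python3 -m inch '0 0 0 -0.023 1; 0 0 0 -0.023 1; 0 0 0 -0.023 1; 0 0 0 -0.023 1; 0.1 0.38 0 0 1; 0.1 0.38 0 0 1; 0.1 0.38 0 0 1; 0.1 0.38 0 0 1' 20
python3 -m inch '0.1 0.38 0 0 1; 0.1 0.38 0 0 1; 0.1 0.38 0 0 1; 0.1 0.38 0 0 1; 0.1 0.38 0 0 1; 0.1 0.38 0 0 1; 0.1 0.38 0 0 0.7; 0.1 0.38 0 0 0.7'
python3 - <<'E'
from h import *
s=get_state(); print(s['tcp_pos'],s['eef_rot'],s['joints'])
c=snap('wrist','w0.png'); print(c['mtx'].tolist(),c['R'].tolist(),-c['R'].T@c['t'])
E
```

```text
time_s: 1.1
tcp_pos: [0.3564, 0.4114, 0.2263]
eef_rot: [180.0, 0.0, 11.1]
contact_force: [0.6, 0.7, 0.1]
gripper_width: 0.0876
gripper_force: 0.0
time_s: 2.1
tcp_pos: [0.5618, -0.013, 0.2265]
eef_rot: [-180.0, 0.0, 11.1]
contact_force: [0.1, 0.4, 0.7]
gripper_width: 0.0725
gripper_force: 0.0
[ 0.56182208 -0.01295385  0.22645256] [-1.79992960e+02  6.79914858e-03  1.10760796e+01] [ 1.86295451e+01  9.95542967e+00 -1.38091746e+01 -8.60172325e-03
 -6.62412107e+01  8.24500000e+01]
[[309.70691628693146, 0.0, 317.80882289505655], [0.0, 309.70691628693146, 202.74913169380375], [0.0, 0.0, 1.0]] [[0.19313024848848154, -0.9811728755222533, 0.0007038878947948155], [-0.9372453381156043, -0.18427137525557286, 0.2959987102032457], [-0.29029619925059735, -0.05782602010177536, -0.955188079961138]] [0.63935738 0.00103819 0.38316235]
```

View pics/w0.png

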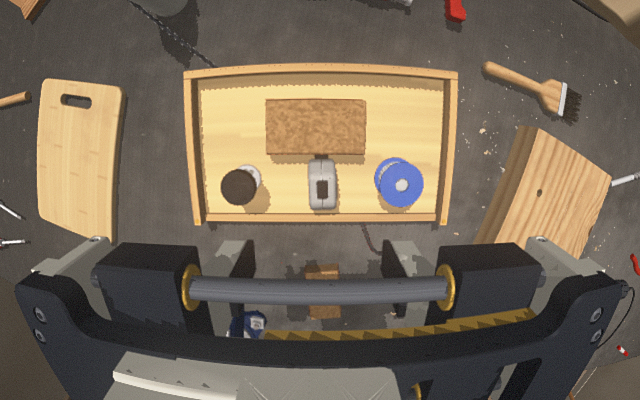

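The wrist view shows jar cap (239,187), tape top (322,183), spool top (402,186), block corners (266,99)–(366,154) and tray back corners (184,71),(457,71).

```bash
cat >> h.py <<'E'
def fish(c,u,v,z):
    K=c['mtx']; a=np.array([(u-K[0,2])/K[0,0],(v-K[1,2])/K[1,1]]); r=np.hypot(*a)+1e-12
    d=c['R'].T@np.r_[np.sin(r)*a/r,np.cos(r)]; o=-c['R'].T@c['t']
    return (o+d*(z-o[2])/d[2])[:2]
def togo(x,y,z,yaw=None):
    s=get_state(); p=s['tcp_pos']; w=np.radians(s['eef_rot'][2]); d=np.array([x,y,z])-p
    print('units tx,ty,tz:',np.round([(np.cos(w)*d[0]+np.sin(w)*d[1])/.15,(np.sin(w)*d[0]-np.cos(w)*d[1])/.15,-d[2]/.15],3))
E
python3 - <<'E'
from h import *
c=dict(np.load('pics/w0.png.npz'))
f=lambda n,q,z:print(n,[fish(c,*p,z).round(4).tolist() for p in q])
f('jar',[(239,187)],.07);f('tape',[(322,161),(322,207),(308,183),(336,183)],.06);f('spool',[(402,186)],.054)
f('block',[(266,99),(266,154),(365,154),(365,99)],.047)
f('tray',[(184,71),(457,71)],.04)
f('board',[(41,79),(126,88),(117,240)],.014); f('slot',[(63,100),(91,102)],.014)
f('bottle',[(212,66)],0)
T=lambda o,yaw,x,y:(o+np.array([[np.cos(yaw),-np.sin(yaw)],[np.sin(yaw),np.cos(yaw)]])@[x,y]).round(4)
b=np.mean([fish(c,*p,.047) for p in [(266,99),(266,154),(365,154),(365,99)]],0);print('blk',b)
for yd in (11,):
  y=np.radians(yd); o=T(b,y,-.023,0)
  for q in [(-.039,.09),(-.039,0),(-.039,-.09)]: print(T(o,y,*q))
E
```

```text
jar [[0.5452, 0.0679]]
tape [[0.5872, -0.014], [0.5372, -0.024], [0.5609, -0.0039], [0.5667, -0.0334]]
spool [[0.5769, -0.1079]]
block [[0.641, 0.0579], [0.5814, 0.0476], [0.6023, -0.0594], [0.6614, -0.0465]]
tray [[0.6613, 0.1623], [0.7231, -0.1472]]
board [[0.6447, 0.4517], [0.6351, 0.2607], [0.4091, 0.2693]]
slot [[0.6123, 0.3877], [0.6121, 0.3241]]
bottle [[0.6737, 0.143]]
blk [ 6.21533480e-01 -1.15325272e-04]
[0.5435 0.0764]
[ 0.5607 -0.0119]
[ 0.5779 -0.1003]
```

```bash
python3 -m inch '-0.012 0.031 0.3 0 0.62; 0 0 0.3 0 0.62; 0 0 0.25 0 0.62; 0 0 0.2 0 0.62; 0 0 0.15 0 0.62; 0 0 0.1 0 0.62; 0 0 0 0 0.62; 0 0 0 0 0.62' 20
python3 -m inch '0 0 0 0 0; 0 0 0 0 0; 0 0 0 0 0; 0 0 0 0 0; 0 0 0 0 0; 0 0 0 0 0; 0 0 0 0 0; 0 0 0 0 0' 25
```

```text
time_s: 3.15
tcp_pos: [0.5611, -0.0158, 0.0323]
eef_rot: [180.0, -0.1, 11.1]
contact_force: [0.5, 0.8, 0.1]
gripper_width: 0.054
gripper_force: 0.0
time_s: 4.15
tcp_pos: [0.5607, -0.016, 0.032]
eef_rot: [180.0, -0.0, 11.1]
contact_force: [-2.2, 0.4, 6.1]
gripper_width: 0.0302
gripper_force: 25.0
```

```bash
python3 -m inch '0 0 -0.15 0 0; 0 0 -0.3 0 0; 0 0 -0.3 0 0; -0.03 -0.304 0 0 0; -0.03 -0.304 0 0 0; -0.03 -0.304 0 0 0; -0.03 -0.304 0 0 0; -0.03 -0.304 0 0 0' && python3 -m inch '-0.03 -0.304 0 0 0; -0.03 -0.304 0 0 0; -0.03 -0.304 0 0 0; 0 0 0.2 0 0; 0 0 0.2 0 0; 0 0 0.15 0 0; 0 0 0.1 0 0; 0 0 0.05 0 0'
python3 -m inch '0 0 0.03 0 0; 0 0 0.02 0 0; 0 0 0 0 0; 0 0 0 0 0; 0 0 0 0 0; 0 0 0 0 0; 0 0 0 0 0; 0 0 0 0 0'
```

```text
time_s: 5.15
tcp_pos: [0.4937, 0.2047, 0.1437]
eef_rot: [-180.0, 0.0, 11.1]
contact_force: [0.7, -0.5, -1.5]
gripper_width: 0.0302
gripper_force: 25.0
time_s: 6.15
tcp_pos: [0.4549, 0.3348, 0.0382]
eef_rot: [180.0, 0.1, 11.1]
contact_force: [1.3, 0.7, -0.6]
gripper_width: 0.0296
gripper_force: 25.0
time_s: 7.15
tcp_pos: [0.4551, 0.3351, 0.0316]
eef_rot: [180.0, 0.0, 11.1]
contact_force: [-0.4, 0.6, -0.8]
gripper_width: 0.03
gripper_force: 25.0
```

```bash
python3 -m inch '0 0 0.01 0 0; 0 0 0 0 0.5; 0 0 0 0 0.5; 0 0 0 0 0.5; 0 0 -0.2 0 0.55; 0 0 -0.3 0 0.6; 0 0 -0.3 0 0.65; 0.04 0.309 0 0 0.65' && python3 -m inch '0.04 0.309 0 0 0.65; 0.04 0.309 0 0 0.65; 0.04 0.309 0 0 0.65; 0.04 0.309 0 0 0.65; 0.042 0.309 0 0 0.65; 0 0 0 0 0.65; 0 0 0 0 0.65; 0 0 0 0 0.65'
python3 - <<'E'
from h import *
c=snap('wrist','w1.png'); togo(.544,.069,.037)
E
```

```text
time_s: 8.15
tcp_pos: [0.4718, 0.294, 0.1542]
eef_rot: [-179.7, -0.4, 11.3]
contact_force: [0.8, -0.4, -0.1]
gripper_width: 0.0571
gripper_force: 0.0
time_s: 9.15
tcp_pos: [0.544, 0.07, 0.1501]
eef_rot: [-180.0, -0.0, 11.1]
contact_force: [0.8, 0.1, 0.1]
gripper_width: 0.0569
gripper_force: 0.0
units tx,ty,tz: [-0.002  0.007  0.754]
```

View pics/w1.png

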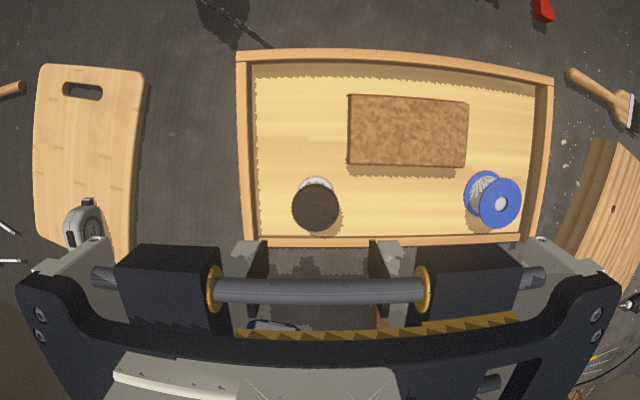

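The tape stands on the board (85,225), and the jar cap (316,204) is centred between the fingers. Going down on the jar.

```bash
python3 -m inch '0 0.007 0.2 0 0.65; 0 0 0.25 0 0.65; 0 0 0.2 0 0.65; 0 0 0.1 0 0.65; 0 0 0 0 0.65; 0 0 0 0 0; 0 0 0 0 0; 0 0 0 0 0' 12 && python3 -m inch '0 0 0 0 0; 0 0 0 0 0; 0 0 0 0 0; 0 0 0 0 0; 0 0 0 0 0; 0 0 0 0 0; 0 0 0 0 0; 0 0 0 0 0' 12
python3 - <<'E'
from h import *
togo(.525,.38,.15); print(get_state()['tcp_pos'])
E
```

```text
time_s: 10.2
tcp_pos: [0.5451, 0.0685, 0.0386]
eef_rot: [-180.0, -0.1, 11.1]
contact_force: [-1.0, 0.2, 2.8]
gripper_width: 0.0378
gripper_force: 12.0
time_s: 11.2
tcp_pos: [0.5452, 0.0685, 0.0385]
eef_rot: [-180.0, -0.1, 11.1]
contact_force: [-1.4, 0.7, 6.8]
gripper_width: 0.038
gripper_force: 12.0
units tx,ty,tz: [ 0.267 -2.064 -0.744]
[0.54522213 0.06853767 0.03845544]
```

```bash
python3 -m inch '0 0 -0.15 0 0; 0 0 -0.3 0 0; 0 0 -0.3 0 0; 0.044 -0.344 0 0 0; 0.044 -0.344 0 0 0; 0.044 -0.344 0 0 0; 0.044 -0.344 0 0 0; 0.044 -0.344 0 0 0' && python3 -m inch '0.044 -0.344 0 0 0; 0 0 0.2 0 0; 0 0 0.25 0 0; 0 0 0.15 0 0; 0 0 0.1 0 0; 0 0 0.04 0 0; 0 0 0 0 0; 0 0 0 0 0'
```

```text
time_s: 12.2
tcp_pos: [0.5266, 0.329, 0.1499]
eef_rot: [180.0, 0.0, 11.1]
contact_force: [1.3, -0.3, -0.4]
gripper_width: 0.038
gripper_force: 12.0
time_s: 13.2
tcp_pos: [0.5242, 0.38, 0.0401]
eef_rot: [-179.9, -0.1, 11.1]
contact_force: [-1.1, 0.9, -1.5]
gripper_width: 0.0383
gripper_force: 12.0
```

```bash
python3 -m inch '0 0 0.015 0 0; 0 0 0.01 0 0; 0 0 0 0 0; 0 0 0 0 0.6; 0 0 0 0 0.6; 0 0 0 0 0.6; 0 0 -0.2 0 0.7; 0 0 -0.3 0 0.75' && python3 -m inch '0 0 -0.3 0 0.75; -0.03 0.361 0 0 0.75; -0.03 0.361 0 0 0.75; -0.03 0.361 0 0 0.75; -0.03 0.361 0 0 0.75; -0.03 0.361 0 0 0.75; -0.03 0.361 0 0 0.75; -0.03 0.361 0 0 0.75' && python3 -m inch '-0.03 0.361 0 0 0.75; -0.03 0.361 0 0 0.75; 0 0 0 0 0.75; 0 0 0 0 0.75; 0 0 0 0 0.75; 0 0 0 0 0.75; 0 0 0 0 0.75; 0 0 0 0 0.75'
python3 - <<'E'
from h import *
c=snap('wrist','w2.png'); togo(.578,-.1065,.028)
E
```

```text
time_s: 14.2
tcp_pos: [0.523, 0.3786, 0.1094]
eef_rot: [179.9, 0.2, 11.1]
contact_force: [1.3, 0.2, 1.3]
gripper_width: 0.0641
gripper_force: 0.0
time_s: 15.2
tcp_pos: [0.5656, -0.0002, 0.1555]
eef_rot: [-180.0, -0.0, 11.1]
contact_force: [1.7, -0.0, 0.6]
gripper_width: 0.0654
gripper_force: 0.0
time_s: 16.2
tcp_pos: [0.5777, -0.1061, 0.1554]
eef_rot: [-180.0, -0.0, 11.1]
contact_force: [0.0, 0.0, -0.4]
gripper_width: 0.0659
gripper_force: 0.0
units tx,ty,tz: [0.002 0.003 0.849]
```

View pics/w2.png

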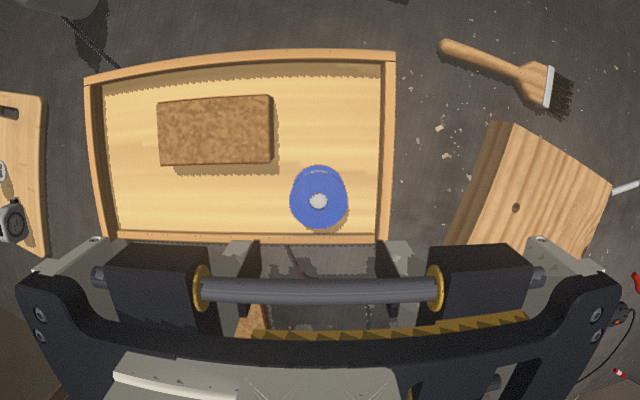

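The spool (319,200) is centred between the fingers and clear of the wall. Descending.

```bash
python3 -m inch '0 0.003 0.25 0 0.73; 0 0 0.25 0 0.73; 0 0 0.2 0 0.73; 0 0 0.1 0 0.73; 0 0 0.04 0 0.73; 0 0 0 0 0.73; 0 0 0 0 0.73; 0 0 0 0 0' 25 && python3 -m inch '0 0 0 0 0; 0 0 0 0 0; 0 0 0 0 0; 0 0 0 0 0; 0 0 0 0 0; 0 0 0 0 0; 0 0 0 0 0; 0 0 0 0 0' 25
python3 - <<'E'
from h import *
togo(.572,.33,.16); print(get_state()['tcp_pos'])
c=capture('side'); cv2.imwrite('pics/s1.png',cv2.resize(c['color'][110:270,210:430],None,fx=3,fy=3,interpolation=2))
E
```

```text
time_s: 17.25
tcp_pos: [0.5783, -0.1069, 0.0302]
eef_rot: [180.0, -0.1, 11.1]
contact_force: [0.4, -0.3, -0.2]
gripper_width: 0.0584
gripper_force: 0.0
time_s: 18.25
tcp_pos: [0.5781, -0.1069, 0.0299]
eef_rot: [180.0, -0.0, 11.1]
contact_force: [-1.3, 0.6, 6.2]
gripper_width: 0.0512
gripper_force: 25.0
units tx,ty,tz: [ 0.52  -2.866 -0.867]
[ 0.57805033 -0.10689751  0.02991423]
```

View pics/s1.png

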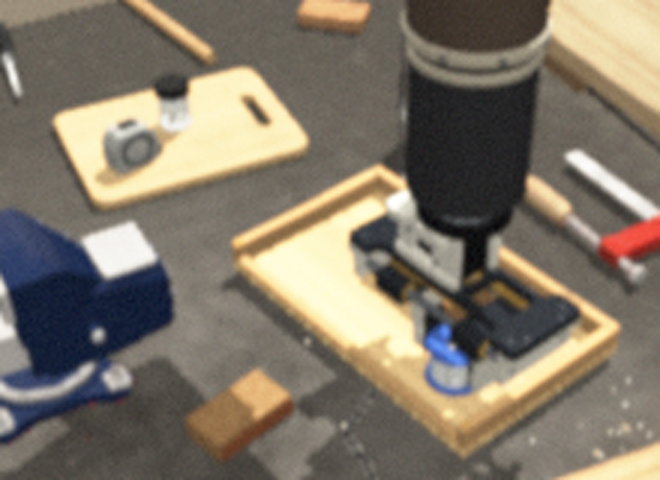

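Jar and tape stand upright on the board. Carrying the spool over.

```bash
python3 -m inch '0 0 -0.15 0 0; 0 0 -0.3 0 0; 0 0 -0.3 0 0; 0 0 -0.1 0 0; 0.058 -0.318 0 0 0; 0.058 -0.318 0 0 0; 0.058 -0.318 0 0 0; 0.058 -0.318 0 0 0' && python3 -m inch '0.058 -0.318 0 0 0; 0.058 -0.318 0 0 0; 0.058 -0.318 0 0 0; 0.058 -0.318 0 0 0; 0.056 -0.322 0 0 0; 0 0 0.2 0 0; 0 0 0.25 0 0; 0 0 0.2 0 0' && python3 -m inch '0 0 0.1 0 0; 0 0 0.07 0 0; 0 0 0.03 0 0; 0 0 0.01 0 0; 0 0 0 0 0; 0 0 0 0 0; 0 0 0 0 0; 0 0 0 0 0'
```

```text
time_s: 19.3
tcp_pos: [0.5741, 0.0882, 0.1554]
eef_rot: [180.0, 0.1, 11.0]
contact_force: [1.0, -0.8, -1.4]
gripper_width: 0.0513
gripper_force: 25.0
time_s: 20.3
tcp_pos: [0.5702, 0.3292, 0.0561]
eef_rot: [179.9, 0.2, 11.1]
contact_force: [-0.9, -0.1, -2.7]
gripper_width: 0.0512
gripper_force: 25.0
time_s: 21.3
tcp_pos: [0.5718, 0.33, 0.028]
eef_rot: [-180.0, -0.0, 11.1]
contact_force: [-0.6, -0.3, -1.3]
gripper_width: 0.0511
gripper_force: 25.0
```

```bash
python3 -m inch '0 0 0 0 0.72; 0 0 0 0 0.72; 0 0 0 0 0.72; 0 0 -0.2 0 0.72; 0 0 -0.3 0 0.8; 0 0 -0.3 0 0.82; -0.0145 0.32 0 0 0.82; -0.0145 0.32 0 0 0.82' && python3 -m inch '-0.0145 0.32 0 0 0.82; -0.0145 0.32 0 0 0.82; -0.0145 0.32 0 0 0.82; -0.0145 0.32 0 0 0.82; -0.0145 0.32 0 0 0.82; 0 0 0 0.0278 0.82; 0 0 0 0.0278 0.82; 0 0 0 0.0278 0.82' && python3 -m inch '0 0 0 0.0278 0.82; 0 0 0 0.0278 0.82; 0 0 0 0.0278 0.82; 0 0 0 0.0278 0.82; 0 0 0 0.0278 0.82; 0 0 0 0.0278 0.82; 0 0 0 0 0.82; 0 0 0 0 0.82'
python3 - <<'E'
from h import *
c=snap('wrist','w3.png'); togo(.6215,-.001,.030); print(get_state()['joints'])
E
```

```text
time_s: 22.3
tcp_pos: [0.586, 0.2345, 0.1487]
eef_rot: [-180.0, -0.1, 11.2]
contact_force: [0.1, -0.4, -0.3]
gripper_width: 0.0718
gripper_force: 0.0
time_s: 23.3
tcp_pos: [0.6213, -0.0031, 0.1479]
eef_rot: [-180.0, -0.0, -19.3]
contact_force: [-0.2, 0.2, -0.5]
gripper_width: 0.072
gripper_force: 0.0
time_s: 24.3
tcp_pos: [0.6213, -0.0027, 0.1479]
eef_rot: [-180.0, -0.0, -78.8]
contact_force: [0.1, 0.1, -0.2]
gripper_width: 0.0717
gripper_force: 0.0
units tx,ty,tz: [-0.011 -0.004  0.786]
[ 1.77313448e+01  1.89563635e+01 -1.24955375e+01  2.74930874e-03
 -5.85446967e+01 -6.54646707e+00]
```

View pics/w3.png

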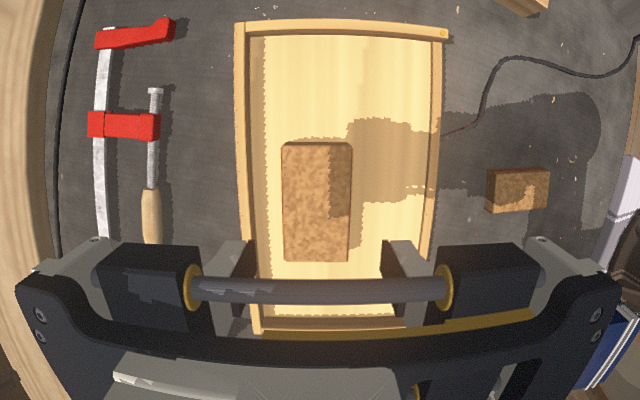

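The block spans (282..351, 142..262), and the fingers straddle it. Computing its centre.

Run:
```python
from h import *
c=dict(np.load('pics/w3.png.npz'))
P=[fish(c,*p,.047) for p in [(283,143),(351,143),(350,262),(283,262)]]; print(np.round(P,4),np.mean(P,0))
togo(*np.mean(P,0),.030)
print(np.round([fish(c,*p,.04) for p in [(258,330),(246,32)]],4))
```

```text
[[ 0.6588 -0.0504]
 [ 0.6031 -0.0615]
 [ 0.5789  0.0464]
 [ 0.6408  0.0588]] [ 0.62039203 -0.00170596]
units tx,ty,tz: [-0.008  0.005  0.786]
[[ 0.6559  0.1556]
 [ 0.7095 -0.1403]]
```

```bash
python3 -m inch '-0.01 0 0.25 0 0.82; 0 0 0.25 0 0.82; 0 0 0.13 0 0.82; 0 0 0.08 0 0.82; 0 0 0.05 0 0.82; 0 0 0.02 0 0.82; 0 0 0 0 0.82; 0 0 0 0 0.82' 25 && python3 -m inch '0 0 0 0 0; 0 0 0 0 0; 0 0 0 0 0; 0 0 0 0 0; 0 0 0 0 0; 0 0 0 0 0; 0 0 0 0 0; 0 0 0 0 0' 25
python3 - <<'E'
from h import *
c=snap('scene','x.png');print(get_state()['tcp_pos'])
E
```

```text
time_s: 25.35
tcp_pos: [0.6214, -0.0012, 0.0315]
eef_rot: [-179.9, 0.0, -79.0]
contact_force: [0.1, -0.3, 0.8]
gripper_width: 0.0722
gripper_force: 0.0
time_s: 26.35
tcp_pos: [0.6213, -0.0012, 0.0312]
eef_rot: [-180.0, -0.0, -79.0]
contact_force: [-0.6, 1.0, 5.4]
gripper_width: 0.0594
gripper_force: 25.0
[ 0.62131575 -0.0012039   0.031188  ]
```

```bash
python3 -m inch '0 0 -0.15 0 0; 0 0 -0.3 0 0; 0 0 -0.3 0 0; 0 0 -0.15 0 0; 0 0 0 -0.0289 0; 0 0 0 -0.0289 0; 0 0 0 -0.0289 0; 0 0 0 -0.0289 0' && python3 -m inch '0 0 0 -0.0289 0; 0 0 0 -0.0289 0; 0 0 0 -0.0286 0; 0 0 0 0 0; -0.022 0.306 0 0 0; -0.022 0.306 0 0 0; -0.022 0.306 0 0 0; -0.022 0.306 0 0 0' && python3 -m inch '-0.022 0.306 0 0 0; -0.022 0.306 0 0 0; -0.022 0.306 0 0 0; -0.022 0.306 0 0 0; 0 0 0 0 0; 0 0 0 0 0; 0 0 0 0 0; 0 0 0 0 0'
python3 - <<'E'
from h import *
print(get_state()['joints'])
c=snap('wrist','w4.png'); togo(.5546,-.3637,.066)
c=dict(np.load('pics/scene0.png.npz'))
P=[px2w(c,*p,.048) for p in [(341,265),(436,235),(502,281),(396,337)]]; print(np.round(P,3),np.mean(P,0))
E
```

```text
time_s: 27.4
tcp_pos: [0.6203, -0.0013, 0.1649]
eef_rot: [179.9, 0.1, -37.1]
contact_force: [-1.1, 0.3, -0.8]
gripper_width: 0.0594
gripper_force: 25.0
time_s: 28.4
tcp_pos: [0.5871, -0.1836, 0.1655]
eef_rot: [-180.0, 0.0, -6.6]
contact_force: [0.8, -0.3, -0.0]
gripper_width: 0.0595
gripper_force: 25.0
time_s: 29.4
tcp_pos: [0.555, -0.3625, 0.166]
eef_rot: [-180.0, -0.0, -6.2]
contact_force: [-0.9, -0.1, -0.5]
gripper_width: 0.0597
gripper_force: 25.0
[-1.63334221e+01  2.17499368e+01 -5.67445088e+00 -4.65943886e-03
 -6.25626938e+01  1.00088536e+02]
units tx,ty,tz: [-0.002  0.008  0.667]
[[ 0.432 -0.261  0.048]
 [ 0.683 -0.294  0.048]
 [ 0.672 -0.473  0.048]
 [ 0.402 -0.461  0.048]] [ 0.54719134 -0.37246488  0.048     ]
```

View pics/w4.png

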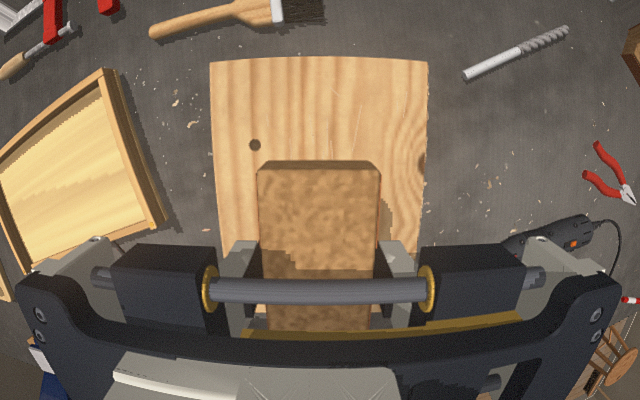

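The block (258..380 wide) is held above the plank, whose back corners are at (210,62),(428,62). Checking the middle against these.

Run:
```python
from h import *
c=dict(np.load('pics/w4.png.npz'))
a,b=[fish(c,*p,.048) for p in [(210,62),(428,62)]]; m=(a+b)/2; u=(a-b)/np.linalg.norm(a-b); n=np.array([u[1],-u[0]])
print(a,b,np.linalg.norm(a-b),np.degrees(np.arctan2(*u[::-1])),m-n*.1315, m+n*.1315)
print([fish(c,*p,.18).round(4) for p in [(258,168),(380,168)]])
```

```text
[ 0.69161694 -0.28131255] [ 0.67066305 -0.4770979 ] 0.19690344451996525 83.89118195704583 [ 0.55038671 -0.36521138] [ 0.81189328 -0.39319907]
[array([ 0.6098, -0.3417]), array([ 0.6035, -0.3992])]
```

```bash
python3 -m inch '0 0.01 0.2 0 0; 0 0 0.2 0 0; 0 0 0.15 0 0; 0 0 0.07 0 0; 0 0 0.03 0 0; 0 0 0.02 0 0; 0 0 0.01 0 0; 0 0 0 0 0' && python3 -m inch '0 0 0.005 0 0; 0 0 0 0 0; 0 0 0 0 0.8; 0 0 0 0 0.8; 0 0 0 0 0.8; 0 0 0 0 0.8; 0 0 -0.15 0 0.8; 0 0 -0.25 0 0.8' && python3 -m inch '0 0 -0.25 0 0.7; 0 0 -0.1 0 0.7; 0 0 0 0.0278 0.7; 0 0 0 0.0278 0.7; 0 0 0 0.0278 0.7; 0 0 0 0 0.7; 0 0 0 0 0.7; 0 0 0 0 0.7'
python3 - <<'E'
from h import *
c=snap('side','s2.png'); cv2.imwrite('pics/s2.png',cv2.resize(c['color'][110:390,210:520],None,fx=2,fy=2,interpolation=2))
snap('wrist','w5.png')
E
```

```text
time_s: 30.45
tcp_pos: [0.5546, -0.365, 0.0643]
eef_rot: [180.0, -0.0, -6.3]
contact_force: [0.4, 0.7, -0.8]
gripper_width: 0.0599
gripper_force: 25.0
time_s: 31.45
tcp_pos: [0.5534, -0.3644, 0.1222]
eef_rot: [-179.9, 0.2, -6.3]
contact_force: [1.5, -0.3, -0.6]
gripper_width: 0.0699
gripper_force: 0.0
time_s: 32.45
tcp_pos: [0.5544, -0.3648, 0.1753]
eef_rot: [180.0, 0.0, -36.2]
contact_force: [0.1, 0.1, -0.1]
gripper_width: 0.061
gripper_force: 0.0
```

View pics/s2.png

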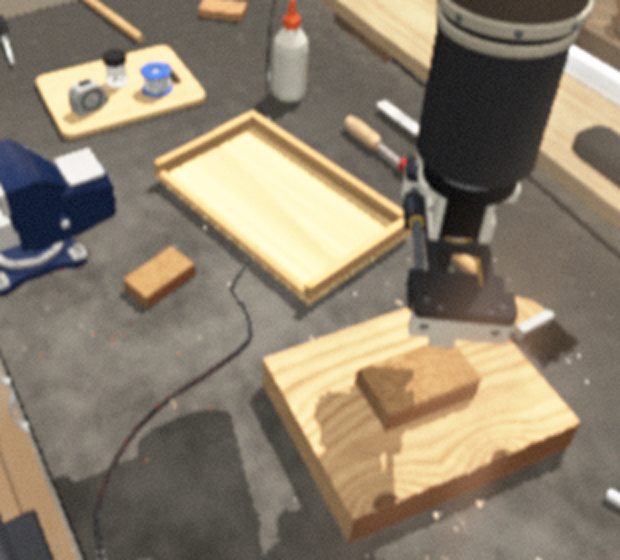

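```bash
python3 -m inch '0 0 0 -0.0263 0.7; 0 0 0 -0.0263 0.7; 0 0 0 -0.0263 0.7; 0 0 0 -0.0263 0.7; 0 0 0 -0.0263 0.7; 0 0 0 0 0.7; 0.084 -0.377 0 0 0.72; 0.084 -0.377 0 0 0.72' && python3 -m inch '0.084 -0.377 0 0 0.72; 0.084 -0.377 0 0 0.72; 0.084 -0.377 0 0 0.72; 0.084 -0.377 0 0 0.72; 0.084 -0.377 0 0 0.72; 0.084 -0.377 0 0 0.72; 0.084 -0.377 0 0 0.72; 0.084 -0.377 0 0 0.72' && python3 -m inch '0.084 -0.377 0 0 0.72; 0.084 -0.377 0 0 0.72; 0 0 0 0 0.72; 0 0 0 0 0.72; 0 0 0 0 0.72; 0 0 0 0 0.72; 0 0 0 0 0.72; 0 0 0 0 0.72'
python3 - <<'E'
from h import *
togo(.5718,.330,.028)
c=dict(np.load('pics/s2.png.npz'))
print(np.mean([px2w(c,*p,.079) for p in [(388.5,299),(431.5,283.5),(449.5,301),(405,316.5)]],0))
E
```

```text
time_s: 33.55
tcp_pos: [0.5573, -0.2483, 0.1753]
eef_rot: [-180.0, 0.0, 10.7]
contact_force: [1.0, 0.5, -0.2]
gripper_width: 0.0632
gripper_force: 0.0
time_s: 34.55
tcp_pos: [0.5697, 0.2163, 0.1759]
eef_rot: [-180.0, -0.0, 10.8]
contact_force: [1.0, 0.2, 0.6]
gripper_width: 0.0633
gripper_force: 0.0
time_s: 35.55
tcp_pos: [0.573, 0.3298, 0.1757]
eef_rot: [-180.0, -0.0, 11.0]
contact_force: [0.9, 0.3, 0.3]
gripper_width: 0.0633
gripper_force: 0.0
units tx,ty,tz: [-0.008 -0.003  0.985]
[ 0.54520378 -0.37054967  0.079     ]
```

The rough block pixels differ somewhat from the TCP-based estimate, so I'll check in an enlarged crop while the arm is away.

Run:
```python
from h import *
c=snap('side','s3.png'); k=cv2.resize(c['color'][245:375,335:505],None,fx=4.5,fy=4.5,interpolation=2)
cv2.imwrite('pics/c4.png',k)
```

```text
(no output)
```

View pics/c4.png

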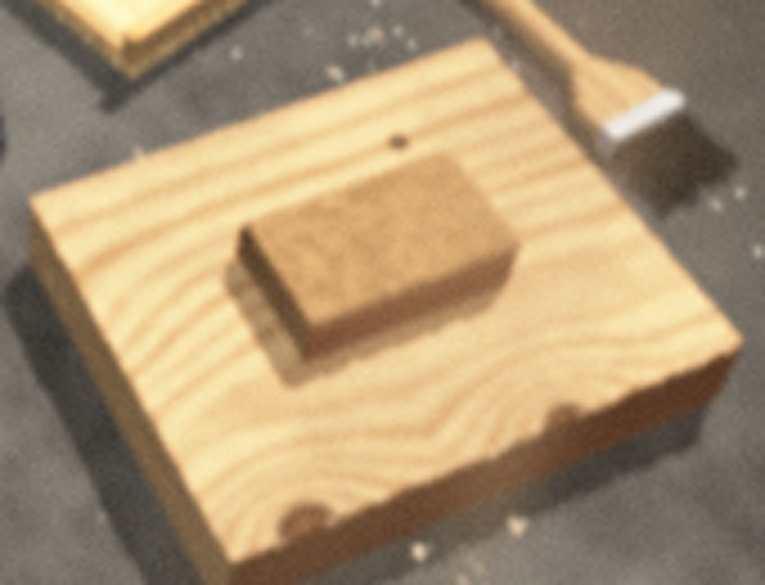

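Block corners are at (242,230),(446,152),(520,243),(312,320) and plank corners at (30,197),(487,38),(745,345),(230,560) in the crop.

Run:
```python
from h import *
c=dict(np.load('pics/s3.png.npz'))
g=lambda q,z:np.array([px2w(c,x/4.5+335,y/4.5+245,z)[:2] for x,y in q])
b=g([(242,230),(446,152),(520,243),(312,320)],.079); p=g([(30,197),(487,38),(745,345),(230,560)],.048)
print(b.round(3),p.round(3),b.mean(0),p.mean(0),b.mean(0)-p.mean(0))
```

```text
[[ 0.497 -0.334]
 [ 0.607 -0.344]
 [ 0.602 -0.401]
 [ 0.496 -0.387]] [[ 0.435 -0.251]
 [ 0.697 -0.28 ]
 [ 0.673 -0.477]
 [ 0.413 -0.447]] [ 0.55077285 -0.36641046] [ 0.55423727 -0.36372102] [-0.00346442 -0.00268945]
```

```bash
python3 -m inch '-0.008 0 0.25 0 0.72; 0 0 0.25 0 0.72; 0 0 0.25 0 0.72; 0 0 0.15 0 0.72; 0 0 0.085 0 0.72; 0 0 0 0 0.72; 0 0 0 0 0; 0 0 0 0 0' 25 && python3 -m inch '0 0 0 0 0; 0 0 0 0 0; 0 0 0 0 0; 0 0 -0.15 0 0; 0 0 -0.3 0 0; 0 0 -0.3 0 0; 0 0 -0.1 0 0; -0.058 0.318 0 0 0' && python3 -m inch '-0.058 0.318 0 0 0; -0.058 0.318 0 0 0; -0.058 0.318 0 0 0; -0.058 0.318 0 0 0; -0.058 0.318 0 0 0; -0.058 0.318 0 0 0; -0.058 0.318 0 0 0; -0.055 0.322 0 0 0' && python3 -m inch '0 0 0.2 0 0; 0 0 0.25 0 0; 0 0 0.2 0 0; 0 0 0.1 0 0; 0 0 0.04 0 0; 0 0 0 0 0; 0 0 0 0 0; 0 0 0 0 0'
python3 -c "
from h import *
togo(.5781,-.1069,.0297)"
```

```text
time_s: 36.6
tcp_pos: [0.5724, 0.3304, 0.0291]
eef_rot: [-179.9, -0.1, 11.0]
contact_force: [-0.4, -0.4, 2.0]
gripper_width: 0.0514
gripper_force: 25.0
time_s: 37.6
tcp_pos: [0.5726, 0.2835, 0.1557]
eef_rot: [-179.9, -0.1, 11.2]
contact_force: [0.7, 0.3, -3.2]
gripper_width: 0.0509
gripper_force: 25.0
time_s: 38.6
tcp_pos: [0.5765, -0.1083, 0.154]
eef_rot: [-180.0, 0.1, 11.0]
contact_force: [0.1, -0.8, -1.7]
gripper_width: 0.0511
gripper_force: 25.0
time_s: 39.6
tcp_pos: [0.5782, -0.1068, 0.0378]
eef_rot: [180.0, -0.1, 11.0]
contact_force: [0.4, 0.6, -2.1]
gripper_width: 0.051
gripper_force: 25.0
units tx,ty,tz: [-0.001  0.     0.054]
```

```bash
python3 -m inch '0 0 0.03 0 0; 0 0 0.015 0 0; 0 0 0 0 0; 0 0 0 0 0; 0 0 0 0 0.72; 0 0 0 0 0.72; 0 0 0 0 0.72; 0 0 -0.15 0 0.72' && python3 -m inch '0 0 -0.3 0 0.65; 0 0 -0.35 0 0.65; 0.03 -0.3615 0 0 0.65; 0.03 -0.3615 0 0 0.65; 0.03 -0.3615 0 0 0.65; 0.03 -0.3615 0 0 0.65; 0.03 -0.3615 0 0 0.65; 0.03 -0.3615 0 0 0.65' && python3 -m inch '0.03 -0.3615 0 0 0.65; 0.03 -0.3615 0 0 0.65; 0.03 -0.3615 0 0 0.65; 0 0 0 0 0.65; 0 0 0 0 0.65; 0 0 0 0 0.65; 0 0 0 0 0.65; 0 0 0 0 0.65'
python3 - <<'E'
from h import *
togo(.5242,.380,.0367)
snap('wrist','w6.png')
E
```

```text
time_s: 40.6
tcp_pos: [0.5763, -0.1071, 0.0511]
eef_rot: [-180.0, 0.2, 11.0]
contact_force: [0.6, -0.4, 0.4]
gripper_width: 0.0628
gripper_force: 0.0
time_s: 41.6
tcp_pos: [0.5415, 0.2193, 0.1501]
eef_rot: [-180.0, -0.0, 11.0]
contact_force: [1.0, -1.3, -0.2]
gripper_width: 0.057
gripper_force: 0.0
time_s: 42.6
tcp_pos: [0.5243, 0.3792, 0.1504]
eef_rot: [-180.0, -0.0, 11.0]
contact_force: [-0.8, -0.1, 0.2]
gripper_width: 0.0569
gripper_force: 0.0
units tx,ty,tz: [ 0.001 -0.005  0.758]
```

View pics/w6.png

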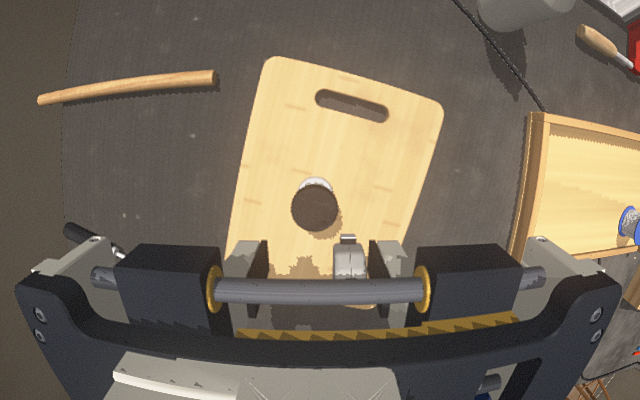

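The jar cap (314,208) is centred and upright, and the spool is in the tray at right. Carrying the jar back.

```bash
python3 -m inch '0 -0.005 0.25 0 0.65; 0 0 0.25 0 0.65; 0 0 0.15 0 0.65; 0 0 0.1 0 0.65; 0 0 0 0 0.65; 0 0 0 0 0; 0 0 0 0 0; 0 0 0 0 0' 12 && python3 -m inch '0 0 0 0 0; 0 0 0 0 0; 0 0 -0.15 0 0; 0 0 -0.3 0 0; 0 0 -0.3 0 0; -0.044 0.344 0 0 0; -0.044 0.344 0 0 0; -0.044 0.344 0 0 0' && python3 -m inch '-0.044 0.344 0 0 0; -0.044 0.344 0 0 0; -0.042 0.345 0 0 0; 0 0 0.2 0 0; 0 0 0.25 0 0; 0 0 0.15 0 0; 0 0 0.08 0 0; 0 0 0 0 0'  && python3 -m inch '0 0 0 0 0; 0 0 0 0 0; 0 0 0 0 0; 0 0 0 0 0; 0 0 0 0 0; 0 0 0 0 0; 0 0 0 0 0; 0 0 0 0 0'
python3 -c "
from h import *
togo(.5452,.0685,.0385)"
```

```text
time_s: 43.65
tcp_pos: [0.5243, 0.3811, 0.0386]
eef_rot: [-179.9, -0.1, 11.0]
contact_force: [-0.4, -0.6, 2.7]
gripper_width: 0.0383
gripper_force: 12.0
time_s: 44.65
tcp_pos: [0.5334, 0.2231, 0.1497]
eef_rot: [180.0, 0.0, 11.1]
contact_force: [0.7, -0.1, -0.5]
gripper_width: 0.0382
gripper_force: 12.0
time_s: 45.65
tcp_pos: [0.544, 0.0688, 0.0474]
eef_rot: [180.0, 0.1, 11.0]
contact_force: [0.2, -0.3, 0.1]
gripper_width: 0.0378
gripper_force: 12.0
time_s: 46.65
tcp_pos: [0.5445, 0.069, 0.048]
eef_rot: [180.0, 0.0, 11.0]
contact_force: [0.1, -0.9, -0.4]
gripper_width: 0.0383
gripper_force: 12.0
units tx,ty,tz: [0.004 0.004 0.064]
```

```bash
python3 -m inch '0.004 0.003 0.025 0 0; 0 0 0.015 0 0; 0 0 0.01 0 0; 0 0 0 0 0; 0 0 0 0 0.62; 0 0 0 0 0.62; 0 0 0 0 0.62; 0 0 -0.15 0 0.62' && python3 -m inch '0 0 -0.3 0 0.58; 0 0 -0.3 0 0.58; -0.041 -0.31 0 0 0.58; -0.041 -0.31 0 0 0.58; -0.041 -0.31 0 0 0.58; -0.041 -0.31 0 0 0.58; -0.041 -0.31 0 0 0.58; -0.041 -0.31 0 0 0.58'  && python3 -m inch '0 0 0.25 0 0.58; 0 0 0.25 0 0.58; 0 0 0.15 0 0.58; 0 0 0 0 0.58; 0 0 0 0 0.58; 0 0 0 0 0.58; 0 0 0 0 0.58; 0 0 0 0 0.58'
python3 -c "
from h import *
togo(.4551,.3350,.0305)"
```

```text
time_s: 47.65
tcp_pos: [0.5439, 0.0681, 0.0618]
eef_rot: [180.0, 0.2, 11.0]
contact_force: [-0.2, -0.2, -0.1]
gripper_width: 0.0543
gripper_force: 0.0
time_s: 48.65
tcp_pos: [0.4549, 0.3369, 0.1532]
eef_rot: [-180.0, -0.0, 11.0]
contact_force: [0.9, 0.1, 0.1]
gripper_width: 0.0508
gripper_force: 0.0
time_s: 49.65
tcp_pos: [0.4557, 0.3356, 0.0561]
eef_rot: [-180.0, -0.0, 11.0]
contact_force: [-0.8, 0.4, -0.2]
gripper_width: 0.0507
gripper_force: 0.0
units tx,ty,tz: [-0.005  0.003  0.171]
```

```bash
python3 -m inch '-0.005 0.003 0.1 0 0.58; 0 0 0.07 0 0.58; 0 0 0 0 0.58; 0 0 0 0 0; 0 0 0 0 0; 0 0 0 0 0; 0 0 0 0 0; 0 0 0 0 0' 25 && python3 -m inch '0 0 -0.15 0 0; 0 0 -0.3 0 0; 0 0 -0.3 0 0; 0.03 0.304 0 0 0; 0.03 0.304 0 0 0; 0.03 0.304 0 0 0; 0.03 0.304 0 0 0; 0.03 0.304 0 0 0' && python3 -m inch '0.03 0.304 0 0 0; 0.03 0.304 0 0 0; 0.03 0.304 0 0 0; 0 0 0.2 0 0; 0 0 0.2 0 0; 0 0 0.15 0 0; 0 0 0.1 0 0; 0 0 0.03 0 0' && python3 -m inch '0 0 0 0 0; 0 0 0 0 0; 0 0 0 0 0; 0 0 0 0 0; 0 0 0 0 0; 0 0 0 0 0; 0 0 0 0 0; 0 0 0 0 0'
python3 -c "
from h import *
togo(.5607,-.016,.0325)"
```

```text
time_s: 50.65
tcp_pos: [0.4551, 0.3351, 0.0304]
eef_rot: [-180.0, -0.0, 11.0]
contact_force: [-0.6, -0.8, 1.9]
gripper_width: 0.0299
gripper_force: 25.0
time_s: 51.65
tcp_pos: [0.5205, 0.1139, 0.1424]
eef_rot: [-180.0, 0.0, 11.0]
contact_force: [1.3, 0.7, -2.2]
gripper_width: 0.03
gripper_force: 25.0
time_s: 52.65
tcp_pos: [0.5596, -0.0164, 0.0397]
eef_rot: [180.0, 0.1, 11.0]
contact_force: [-0.1, 0.6, -1.6]
gripper_width: 0.03
gripper_force: 25.0
time_s: 53.65
tcp_pos: [0.5601, -0.0163, 0.0405]
eef_rot: [180.0, 0.0, 11.0]
contact_force: [-0.2, -1.1, -1.7]
gripper_width: 0.0299
gripper_force: 25.0
units tx,ty,tz: [ 0.005 -0.001  0.054]
```

```bash
python3 -m inch '0.004 0 0.025 0 0; 0 0 0.015 0 0; 0 0 0.013 0 0; 0 0 0 0 0; 0 0 0 0 0; 0 0 0 0 0.5; 0 0 0 0 0.5; 0 0 0 0 0.5' && python3 -m inch '0 0 -0.1 0 0.5; 0 0 -0.2 0 0.5; 0 0 -0.3 0 0.5; 0 0 -0.3 0 0.5; 0 0 -0.4 0 0.5; 0 0 0 0 0.5; 0 0 0 0 0.5; 0 0 0 0 0.5'
python3 - <<'E'
from h import *
s=get_state(); print(s['tcp_pos'])
snap('wrist','w7.png')
E
```

```text
time_s: 54.65
tcp_pos: [0.5608, -0.0161, 0.0327]
eef_rot: [-180.0, -0.0, 11.0]
contact_force: [-0.0, -0.3, -0.2]
gripper_width: 0.0435
gripper_force: 0.0
time_s: 55.65
tcp_pos: [0.56, -0.0164, 0.2268]
eef_rot: [180.0, 0.1, 11.0]
contact_force: [-0.1, 0.6, 0.1]
gripper_width: 0.0438
gripper_force: 0.0
[ 0.55998795 -0.01636263  0.22683653]
```

View pics/w7.png

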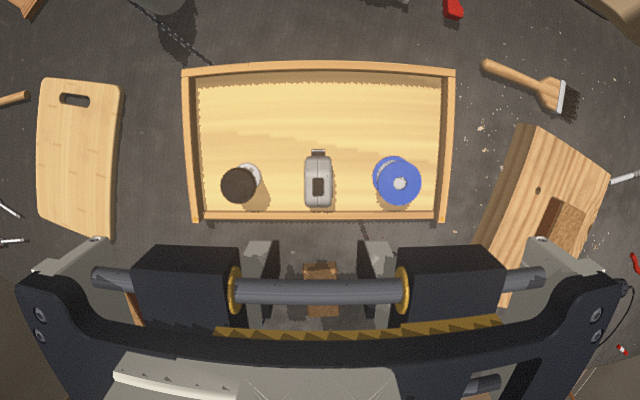

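All three stand on their start spots: jar (238,185), tape (318,182) and spool (400,184), matching the first view shifted by about 2 px. The block is on the plank.

```bash
python3 -c "
from plant import close_job
print(close_job())"
```

```text
the job is handed in; nothing more can be done
None
```

The job is handed in, with no verdict returned: by my camera checks the sanding block lies flat lengthwise on the plank about 4 mm from its middle, and the tape measure, spool and jar stand upright on their starting spots in the tray (55.7 s of the 134 s used).

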